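# Pin the ledge guard rail shut

### The job

Lower the guard rail in front of the pump dispenser into its fork, then lock it: push the loose lock pin from the front (the robot's side) through the fork and the rail's end, fully home against its shoulder, and let go. The pin's grip is tucked under the clear riser, so at first it can be had only by the shank and will need putting down and taking again. Leave all the other things on the ledge where they are.

Things in the scene. Friction and masses are not known exactly. Their poses are not given: they have to be found in the camera images.
- bracket: Fixed aluminium bracket on the glass ledge (ledge top: 8 mm above the work surface). Origin on the ledge under its fork; +x away from the robot. Fork: two upright cheeks, each 8 mm thick (x), 36 mm wide (y), 70 mm tall, 14 mm slot between, 30 mm over both; a 17 mm round hole runs through both along x, 50 mm above the ledge. Hinge post 66 mm tall at y = -170 mm. Foot strip 36 mm in x, 6 mm thick.
- fork_front (a point): Centre of the hole's mouth on the fork's front face (the robot's side, bracket x = -15 mm); axes as the bracket's: the pin goes in along +x.
- fork_back (a point): Centre of the hole on the fork's back face (bracket x = +15 mm); axes as the bracket's.
- rail (a joint): Hinge of the steel guard rail, rad: 0 = lowered, level, in the fork's slot; grows as it is raised (to 1.0). Stiff: stays where left. Bar 10 mm thick (x), 24 mm high, from the hinge axis (at the post, 50 mm above the ledge) to a 32 mm high, 36 mm long eye with a 17 mm hole, 170 mm from the hinge; lowered, the hole lines up with the fork's.
- rail_hole (a point): Centre of the hole in the rail's free end; x along the hole, y along the rail to the free end.
- rail_push (a point): Point on top of the rail bar, 60 mm short of its hole towards the hinge: a good place to press down. With the rail lowered it is 62 mm above the ledge.
- pin: Loose lock pin, 84 mm long, 55 g, lying flat: round steel shank, 12 mm diameter, 46 mm long, last 8 mm tapering to 6 mm; flat white plastic paddle grip 38 long, 26 wide, 12 mm thick, whose end is the stop shoulder. Origin at the shoulder on the underside (6 mm below the axis); +x to the tip, y across the paddle, z up. At the start only about 35 mm of shank sticks out from under the riser.
- pin_tip (a point): Tip of the pin, on its axis; axes as the pin's.
- pin_shoulder (a point): Shoulder of the pin (where shank meets paddle), on its axis; axes as the pin's.
- pin_grip (a point): Middle of the paddle, on the axis, 20 mm behind the shoulder.
- riser: Fixed clear plastic riser shelf on the ledge: top plate 120 mm (x) by 150 mm (y), its upper face 42 mm and lower face 36 mm above the ledge, side walls 6 mm thick at y = +-72 mm, open at front and back. Origin on the ledge under its centre; the pin sticks out at its front, the -x edge (60 mm from the origin).
- dispenser: Bystander: empty white plastic pump dispenser, 62 mm across, about 142 mm tall, standing behind the rail; origin at the centre of its underside, z up.
- pill_box: Bystander: closed round blue plastic pill box, 70 mm across, 22 mm high, lying on top of the clear riser; origin at the centre of its underside.
- toothbrush: Bystander: ribbed green toothbrush lying on the ledge, 178 mm long; origin on its underside near the middle, +x to the bristles.
- cuticle_pusher: Bystander: thin steel cuticle pusher lying on the ledge, 129 mm long; origin on its underside at the middle, x along it.
- tray: Bystander: empty oval white ceramic tray, 154 by 94 mm, 15 mm high; origin at the centre of its underside, x along its length.
- tumbler: Bystander: white ceramic tumbler, 68 mm across, 95 mm tall; origin at the centre of its underside.
- jar: Bystander: small closed amber glass jar, 52 mm across, 50 mm tall; origin at the centre of its underside.

How it is judged:
By the outcome, as a careful person would: the job done as asked, in the order asked, and still so for the second after the job is handed in, with the robot touching nothing.
It also fails if it takes over 69 s, if anything falls off the work surface, if the arm or the gripper's body presses on something with over 40 N, if the wrist force passes 120 N, or if a joint passes its speed limit or range.

### The arm

A 6-joint arm with a two-finger parallel gripper is mounted at the origin on the work surface. World frame = base frame: x ahead of the robot, y to its left, z up, the work surface at z = 0. Lengths are in m, angles in rad, forces in N, time in s.
With the tool pointing down it reaches from about 0.425 to 0.95 m from the base axis. Payload 3.5 kg.
Tool frame: the origin (TCP) lies at the very end of the fingers, on their centre line; the grasp point (between the pads) lies 19 mm behind it (ctrl.pinch_z is the distance from the TCP to the grasp point, in m); z points along the fingers, y is the line along which they close (so a half turn about z gives the same grasp; the last joint's range is limited). The gripper opens to 85 mm and grips with 20 to 120 N. Pads are 22 mm wide; open, the fingers measure 114 mm over their backs; the gripper's body (76 mm by 85 mm) begins 54 mm behind the grasp point. The pads swing forward as they close: fully open they stand 13 mm farther back than shut.
Start: joints at [-1.363, 0.286, 1.577, -0, 1.279, -0.15], TCP at [0.236, -0.632, 0.231] pointing down, gripper open.
Joint ranges: [-2.77, 2.77], [-0.9, 2.22], [0.21, 2.48], [-1.53, 4.67], [0.24, 2.81], [-2.84, 2.84]. Speed limits (rad/s): [2.79, 2.79, 3.14, 3.14, 3.14, 3.14].

### API

Orientations are given as a unit quaternion [x, y, z, w].
In Python, from plant import ctrl gives the robot as it stands. The module is installed in compiled form; this text tells all that it offers.
- The arm moves only by the shell command python3 -m crank 'ROWS' [OPENING] [FORCE]. ROWS is JSON, a list of rows, each a list of 6 numbers: the shift along the tool's x, y, z in cm, then the turn, a rotation vector about the tool's x, y, z in rad. In form: [[tx, ty, tz, rx, ry, rz], ...]. A call has 1 to 10 rows; each row is the pose to reach, as a shift and turn from the pose commanded when the call began, along the tool's axes at that moment; what a row does not reach only later rows make up. A row lasts 1/10 s, in which the tool goes at most 50 mm and 8.59 degrees, less where a joint would pass 70% of its speed; a pose out of reach is approached as far as the arm can. A call with a gripper value outside its range is refused whole. OPENING is the opening, from 0 (shut) to 1 (fully open), set as the call begins (- or left out, the last holds). The fingers move at their own pace and stop on an object; FORCE is the grip in N (left out, the last holds). Time passes only in rows, so rows that repeat a pose let the fingers close. It gives the time, the measured TCP pose, the force, the opening and the grip force at its end, in the units of the state.
- ctrl.get_state(): the state, without advancing time (a new reading comes with each control period).
- ctrl.read_camera(name): name is "scene" or "top"; returns (picture, depth): 400x640x3 uint8, blue, green, red; 400x640 float32, m along the optical axis (not along the pixel's ray), 0 where there is no reading.
- ctrl.camera_info(name): a dict with "K" (3x3 intrinsics, pixels), "origin" and "orientation" of the camera in the world. Camera axes: x right, y down, z forward; pixel columns grow to the right and rows downward; lengths in m; the calibration is good to about 2 mm. A picture is of the moment at which its call begins. camera_info takes no time and is no camera call.
- ctrl.sign_off(): hands the job in; it is judged then, once.
The state is a dict: "time": time; "qpos": joint angles; "dq": joint speeds; "joint_efforts": joint torques, N m; "eef_pos": TCP position; "tcp_rot": TCP orientation; "contact_force": force on the tool from outside, world axes, zero at the start; "wrist_torque": the same for the moment, N m; "opening": opening from 0.0 (shut) to 1.0 (fully open); "finger_force": force on a finger pad.
Only numpy, scipy, OpenCV 4.12 (cv2) and the standard library are available. Lean on these libraries where they do the work, as an engineer would, in place of code of your own. Each camera call takes 0.05 s, during which the arm holds its last target. There are 200 camera calls.

## Working session

There is one attempt and no reset: what is moved stays moved. The work goes in short steps, Python scripts to look and compute and a shell command to move; the robot and the scene stay as the last step left them, time stands still between calls to the robot, and variables do not carry over. Pictures are saved under pics/ and viewed, at most 10 in all, crops included, and the job is handed in when it is done.

```bash
mkdir -p pics; cat > h.py <<'E'
import numpy as np, cv2
from scipy.spatial.transform import Rotation as R
from plant import ctrl
def cam(n):
    i=ctrl.camera_info(n); return np.array(i["K"]),np.array(i["origin"]),R.from_quat(i["orientation"]).as_matrix()
def plane(n,u,v,z):
    K,o,M=cam(n); d=M@np.linalg.inv(K)@np.array([u,v,1.]); return o+d*(z-o[2])/d[2]
def dpt(n,D,u,v):
    K,o,M=cam(n); return o+M@(np.linalg.inv(K)@np.array([u,v,1.])*D[int(v),int(u)])
def cloud(n,D):
    K,o,M=cam(n); v,u=np.mgrid[:400,:640]; p=np.stack([u,v,np.ones_like(u)],-1)@np.linalg.inv(K).T*D[...,None]
    return p@M.T+o
def proj(n,p):
    K,o,M=cam(n); q=K@(M.T@(np.array(p)-o)); return q[:2]/q[2]
def rel(p,Rt=None):
    "shift cm in tool axes from current measured pose to world p"
    s=ctrl.get_state(); T=R.from_quat(s["tcp_rot"])
    out=[100*T.inv().apply(np.array(p)-s["eef_pos"])]
    if Rt is not None: out.append((T.inv()*R.from_matrix(Rt)).as_rotvec())
    return np.round(np.concatenate(out),3)
E
python3 - <<'E'
from h import *
for n in("scene","top"):
    p,D=ctrl.read_camera(n); cv2.imwrite(f"pics/{n}0.png",p); np.save(f"{n}0.npy",D); print(n,cam(n))
s=ctrl.get_state(); print(s); print(R.from_quat(s["tcp_rot"]).as_matrix().round(3))
E
```

```text
scene (array([[428.91233467,   0.        , 309.30182985],
       [  0.        , 428.91233467, 203.75967561],
       [  0.        ,   0.        ,   1.        ]]), array([ 0.97259013, -0.65212619,  0.57187308]), array([[ 0.88170892,  0.235465  , -0.40883447],
       [ 0.4715745 , -0.46626092,  0.74847729],
       [-0.01438333, -0.85273501, -0.5221457 ]]))
top (array([[406.92256614,   0.        , 319.30336871],
       [  0.        , 406.92256614, 198.65120517],
       [  0.        ,   0.        ,   1.        ]]), array([0.48915293, 0.02222352, 0.96790132]), array([[ 0.01353494, -0.99012909,  0.13950336],
       [-0.99957762, -0.01698648, -0.02358067],
       [ 0.02571757, -0.13912527, -0.98994079]]))
{'time': 0.1, 'qpos': array([-1.36298182e+00,  2.87116571e-01,  1.57805376e+00,  2.10251134e-05,
        1.27863167e+00, -1.50003034e-01]), 'dq': array([ 1.93475519e-03,  9.91911010e-05, -3.86514010e-03,  1.12292804e-03,
        2.36645947e-04,  7.07143879e-04]), 'joint_efforts': array([ 1.21253855e-03, -4.07295692e+01, -2.93700331e+01, -1.38588725e-04,
        3.42876745e-03, -1.33335551e-06]), 'eef_pos': array([ 0.23630899, -0.63163228,  0.23004664]), 'tcp_rot': array([ 9.84038410e-01,  1.77952767e-01, -2.18674397e-05, -1.10450268e-03]), 'contact_force': array([ 0.30157556, -0.14419333,  0.01073229]), 'wrist_torque': array([-0.0076147 , -0.0044721 ,  0.02665905]), 'finger_force': 0.0, 'opening': 0.9995161921592127}
[[ 0.937  0.35  -0.   ]
 [ 0.35  -0.937  0.002]
 [ 0.    -0.002 -1.   ]]
```

View pics/scene0.png

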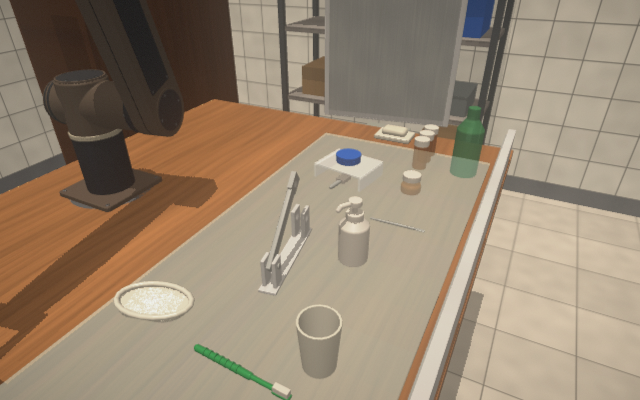

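View pics/top0.png

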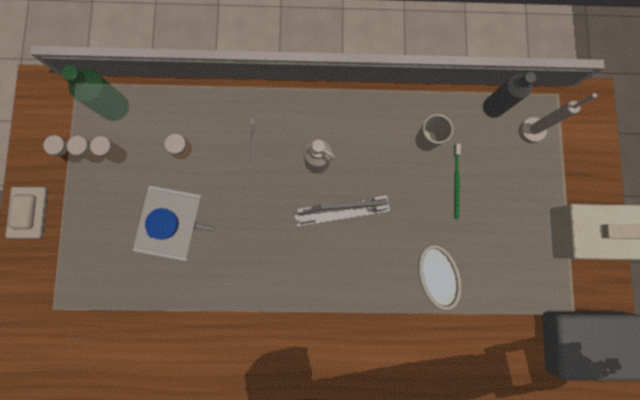

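The scene view shows the raised rail (290,180), fork at (300,225) and hinge at (270,275), with the dispenser behind at (353,240). In the top view, the fork is at about (305,214), the hinge at (380,205), the riser at (167,223), and the pin shank sticks out at (203,226).

```bash
python3 - <<'E'
from h import *
p=cv2.imread("pics/top0.png"); s=cv2.imread("pics/scene0.png")
a=cv2.resize(p[180:265,125:225],None,fx=5,fy=5,interpolation=cv2.INTER_CUBIC)[:, :400*2]
b=cv2.resize(p[190:230,285:395],None,fx=7,fy=7,interpolation=cv2.INTER_CUBIC)
c=np.zeros((600,800,3),np.uint8)
a=cv2.resize(p[180:262,128:228],(400,328),interpolation=cv2.INTER_CUBIC); c[:328,:400]=a
b=cv2.resize(s[140:220,310:410],(400,320),interpolation=cv2.INTER_CUBIC);c[:320,400:]=b
d=cv2.resize(p[190:230,285:395],(715,260),interpolation=cv2.INTER_CUBIC);c[335:595,:715]=d
cv2.imwrite("pics/crop1.png",c)
D=np.load("top0.npy"); C=cloud("top",D)
print("ledge z",np.median(C[240:280,250:350,2]))
for u in range(188,218,2):
    k=max(range(218,236),key=lambda v:C[v,u,2]); print(u,k,C[k,u].round(4))
# riser: points with z 0.045..0.056 in region
m=np.zeros((400,640),np.uint8); m[180:265,125:205]=1
mm=(m>0)&(C[...,2]>.044)&(C[...,2]<.056); q=C[mm][:,:2]
r=cv2.minAreaRect(q.astype(np.float32)*1000); print("riser",r,mm.sum())
# bracket
m[:]=0;m[190:230,285:395]=1
for lo,hi in((.011,.018),(.06,.072),(.072,.084),(.084,.3)):
    mm=(m>0)&(C[...,2]>lo)&(C[...,2]<hi); 
    if mm.sum()>3: print(lo,mm.sum(),cv2.minAreaRect((C[mm][:,:2]*1000).astype(np.float32)))
E
```

```text
ledge z 0.007787533941667202
188 220 [0.565  0.294  0.0512]
190 232 [0.5382 0.2875 0.0528]
192 228 [0.5472 0.2838 0.0521]
194 223 [0.4892 0.0222 0.9679]
196 225 [0.556  0.2833 0.0233]
198 225 [0.5564 0.2796 0.0198]
200 226 [0.554  0.2743 0.022 ]
202 225 [0.5563 0.2696 0.0229]
204 226 [0.5542 0.2657 0.02  ]
206 228 [0.5497 0.2607 0.0206]
208 226 [0.5543 0.2562 0.0209]
210 229 [0.5474 0.2512 0.0215]
212 228 [0.55   0.2474 0.0184]
214 228 [0.5505 0.2442 0.0126]
216 222 [0.5647 0.2408 0.0101]
riser ((559.7123413085938, 341.2441711425781), (121.33944702148438, 149.84640502929688), 80.26611328125) 2762
0.011 815 ((599.1465454101562, -49.461090087890625), (93.06538391113281, 254.60028076171875), 0.9071504473686218)
0.06 86 ((596.7515258789062, -53.72492980957031), (35.57915496826172, 201.40179443359375), 9.290671348571777)
0.072 236 ((595.3634033203125, -53.26696014404297), (30.09015655517578, 202.6614532470703), 10.082168579101562)
0.084 392 ((595.1913452148438, -52.52922821044922), (10.510150909423828, 144.6421356201172), 10.437094688415527)
```

View pics/crop1.png

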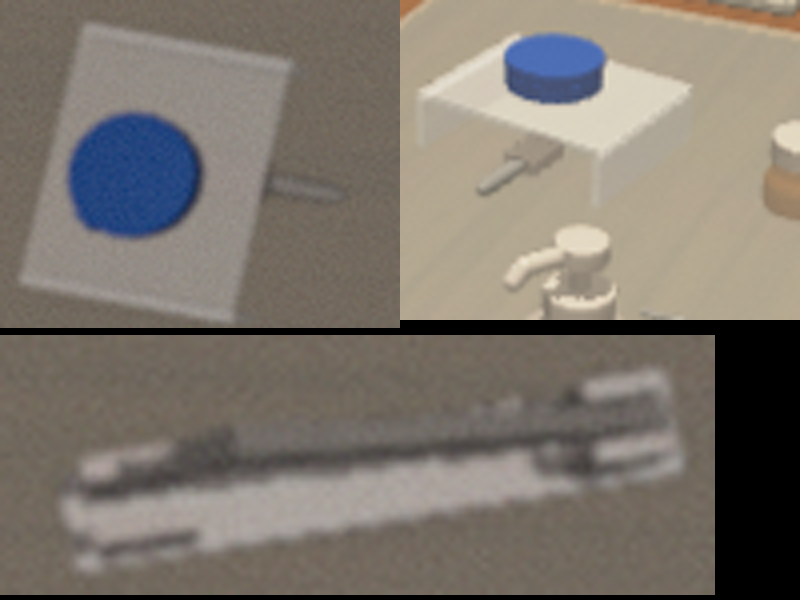

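The pin (crop right end about (345,192), 35 mm out) points toward −y. The bracket's rectangle matches its 30 × 203 mm size and the riser's matches 120 × 150 mm. Next I'll get the rail angle and pin axis, and cross-check the fork with the scene view.

```bash
python3 - <<'E'
from h import *
a=np.radians(10.08); bx=np.array([np.cos(a),np.sin(a),0]); by=np.array([-np.sin(a),np.cos(a),0])
C0=np.array([.5954,-.0533,.008]); O=C0+.0833*by; print("bracket",O)
for n in("top","scene"):
    C=cloud(n,np.load(n+"0.npy")); L=np.stack([(C-O)@bx,(C-O)@by,C[...,2]-.008],-1)*1000
    m=(abs(L[...,0])<9)&(L[...,1]>-190)&(L[...,1]<60)&(L[...,2]>75)&(L[...,2]<260)
    q=L[m]; print(n,m.sum(),"rail x",np.median(q[:,0]),"top z",q[:,2].max(),q[q[:,2].argmax()])
    # slope of upper surface
    th=np.arctan2(q[:,2]-50,q[:,1]+170); r=np.hypot(q[:,2]-50,q[:,1]+170); k=(r>60)&(r<140)
    f=np.linalg.svd(q[k][:,1:]-q[k][:,1:].mean(0))[2][0] ; print("angle",np.arctan(f[1]/f[0]),np.median(th[k]))
    m=(abs(L[...,0])<22)&(abs(L[...,1])<30)&(L[...,2]>40)&(L[...,2]<74)
    q=L[m]; print("fork pts",len(q),np.percentile(q,[2,98],axis=0).round(1))
    m=(L[...,0]>40)&(L[...,0]<200)&(abs(L[...,1])<100)&(L[...,2]>60)
    q=L[m]; print("disp",len(q),np.percentile(q,[1,50,99],axis=0).round(1))
    # pin
    m=(abs(C[...,0]-.553)<.025)&(C[...,1]>.235)&(C[...,1]<.278)&(C[...,2]>.0155)&(C[...,2]<.03)
    q=C[m]; print("pin",len(q),cv2.minAreaRect((q[:,:2]*1000).astype(np.float32)),cv2.fitLine((q[:,:2]*1000).astype(np.float32),cv2.DIST_HUBER,0,.01,.01).ravel(), q[:,1].min(),np.percentile(q[:,2],95))
# pin by colour edges in top: shank darker; scanline
p=cv2.imread("pics/top0.png").astype(int); g=p.sum(2)
for u in range(196,218,3): print(u,g[220:236,u])
E
```

```text
bracket [0.58082058 0.02871421 0.008     ]
top 395 rail x -1.407604993511207 top z 178.40167543259798 [  2.63317204 -31.4174617  178.40167543]
angle 0.6471320183679525 0.7496966973541679
fork pts 148 [[-15.1 -16.8  41.1]
 [ 14.2  17.2  72.3]]
disp 662 [[ 98.9 -74.4  63.7]
 [118.3 -43.4  95.3]
 [155.7 -16.1 144.5]]
pin 67 ((551.5514526367188, 261.77423095703125), (33.762794494628906, 11.319087982177734), 79.61731719970703) [1.8605857e-01 9.8253864e-01 5.5160480e+02 2.6186505e+02] 0.24529847283390344 0.021554984347681216
scene 667 rail x -0.02909964005200218 top z 176.27397626084084 [ -4.42033844 -29.95759295 176.27397626]
angle 0.6464209218669839 0.7406907964472116
fork pts 281 [[-18.6 -19.   40.9]
 [ 11.6  18.5  71.6]]
disp 1115 [[ 98.5 -77.1  61.3]
 [128.  -61.3  94.1]
 [156.1 -34.2 143.2]]
pin 36 ((548.5905151367188, 258.989990234375), (34.9964599609375, 11.927935600280762), 76.44844818115234) [1.5914007e-01 9.8725599e-01 5.5152167e+02 2.6530298e+02] 0.2412062712064904 0.021645705740811177
196 [298 274 284 269 297 317 300 273 265 287 308 307 310 313 293 313]
199 [309 310 296 288 292 323 338 334 301 287 296 310 312 315 327 322]
202 [311 311 310 291 288 307 327 330 307 276 292 307 316 315 320 314]
205 [307 298 313 309 283 292 314 350 336 288 304 302 307 314 307 312]
208 [318 311 292 312 292 278 293 331 336 304 289 296 317 315 321 300]
211 [309 304 312 301 310 299 290 301 331 330 291 307 320 311 311 315]
214 [309 310 313 296 303 320 305 282 290 288 310 309 318 324 318 298]
217 [299 304 318 315 309 314 310 303 292 313 302 302 306 323 313 311]
```

The two views agree on the fork to about 3 mm, so I'll take the mean. The rail angle is about 0.65 rad, and the eye's highest point at 176 mm agrees with that. First move: shut the fingers and go above the rail with tool y along it.

```bash
cat >> h.py <<'E'
O=np.array([.579,.0284,.008]); A=np.radians(10.08)
bx=np.array([np.cos(A),np.sin(A),0]); by=np.array([-np.sin(A),np.cos(A),0])
def B(x,y,z): return O+(x*bx+y*by+np.array([0,0,z]))/1000
def down(yaw):
    c,s=np.cos(yaw),np.sin(yaw); return np.array([[c,s,0],[s,-c,0],[0,0,-1.]])
E
python3 - <<'E'
from h import *
print(rel(B(0,-89.4,192),down(A)))
E
```

```text
[ 5.3597e+01 -4.1022e+01  3.1130e+00 -2.0000e-03 -0.0000e+00  1.8200e-01]
```

```bash
r='[53.6,-41.0,3.1,0,0,0.182]'; python3 -m crank '[[53.6,-41.0,3.1,0,0,0.182],[53.6,-41.0,3.1,0,0,0.182],[53.6,-41.0,3.1,0,0,0.182],[53.6,-41.0,3.1,0,0,0.182],[53.6,-41.0,3.1,0,0,0.182],[53.6,-41.0,3.1,0,0,0.182],[53.6,-41.0,3.1,0,0,0.182],[53.6,-41.0,3.1,0,0,0.182],[53.6,-41.0,3.1,0,0,0.182],[53.6,-41.0,3.1,0,0,0.182]]' 0 60; python3 -c "
from h import *
print(rel(B(0,-89.4,192),down(A)))"
```

```text
time: 1.1
eef_pos: [0.5022, -0.207, 0.208]
tcp_rot: [0.996, 0.088, -0.0, -0.0]
contact_force: [0.7, -1.8, -0.6]
opening: -0.002
finger_force: 0.0
[ 11.678 -12.895   0.798  -0.      0.     -0.   ]
```

```bash
python3 -m crank '[[6,-6.5,0.4,0,0,0],[9,-10,0.6,0,0,0],[11.68,-12.9,0.8,0,0,0],[11.68,-12.9,0.8,0,0,0],[11.68,-12.9,0.8,0,0,0],[11.68,-12.9,0.8,0,0,0],[11.68,-12.9,0.8,0,0,0],[11.68,-12.9,0.8,0,0,0]]'; python3 -c "
from h import *
print(rel(B(0,-89.4,192),down(A)))"
```

```text
time: 1.9
eef_pos: [0.5937, -0.0629, 0.2004]
tcp_rot: [0.996, 0.087, -0.0, 0.0]
contact_force: [0.2, 0.0, 1.0]
opening: -0.004
finger_force: 0.0
[ 0.152 -0.304  0.039  0.     0.    -0.002]
```

```bash
python3 -m crank '[[0,-0.1,2.5,0,0,0],[0,-0.2,4.5,0,0,0],[0,-0.3,5.5,0,0,0],[0,-0.35,6.0,0,0,0],[0,-0.7,6.6,0,0,0],[0,-1.0,7.1,0,0,0],[0,-1.3,7.7,0,0,0],[0,-1.6,8.2,0,0,0]]'; python3 -m crank '[[0,-0.25,0.6,0,0,0],[0,-0.5,1.15,0,0,0],[0,-0.7,1.75,0,0,0],[0,-0.9,2.35,0,0,0],[0,-1.05,2.95,0,0,0],[0,-1.2,3.55,0,0,0]]'
```

```text
time: 2.7
eef_pos: [0.5918, -0.0455, 0.1186]
tcp_rot: [0.996, 0.088, 0.001, 0.0]
contact_force: [1.5, 0.7, 0.3]
opening: -0.001
finger_force: 0.3
time: 3.3
eef_pos: [0.5891, -0.0339, 0.0823]
tcp_rot: [0.996, 0.088, -0.0, -0.0]
contact_force: [0.4, -0.0, 0.7]
opening: 0.001
finger_force: 0.3
```

```bash
python3 -m crank '[[0,-0.1,0.6,0,0,0],[0,-0.2,1.1,0,0,0],[0,-0.2,1.2,0,0,0],[0,-0.2,1.3,0,0,0],[0,-0.2,1.4,0,0,0]]'; python3 - <<'E'
from h import *
for n in("scene","top"):
    p,D=ctrl.read_camera(n); cv2.imwrite(f"pics/{n}1.png",p)
    C=cloud(n,D); L=np.stack([(C-O)@bx,(C-O)@by,C[...,2]-.008],-1)*1000
    for a,b in((-160,-120),(-40,-22),(-17,17)):
        m=(abs(L[...,0])<4)&(L[...,1]>a)&(L[...,1]<b)&(L[...,2]>20)&(L[...,2]<140); print(n,a,m.sum(),np.percentile(L[m][:,2],[5,50,95]) if m.sum() else '')
s=cv2.imread("pics/scene1.png"); cv2.imwrite("pics/c1.png",cv2.resize(s[140:300,220:400],(720,600)))
E
```

```text
time: 3.8
eef_pos: [0.5886, -0.032, 0.0699]
tcp_rot: [0.996, 0.088, -0.001, -0.0]
contact_force: [-5.8, 1.4, 9.9]
opening: 0.006
finger_force: 4.9
scene -160 84 [46.47239477 61.85295221 63.56629198]
scene -40 32 [42.9026516  56.41984834 62.53429251]
scene -17 43 [39.6115907  65.55316527 67.8969232 ]
top -160 0 
top -40 0 
top -17 1 [63.46138082 63.46138082 63.46138082]
```

View pics/c1.png

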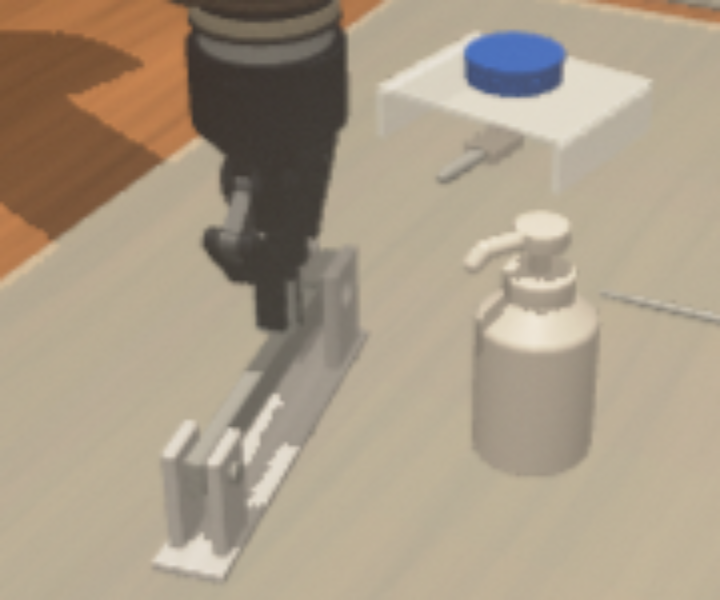

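The crop shows the rail lying level in the fork (fork at (330,290)), with the fingers pressing on it. The heights (62 mm bar, 66 mm eye) match a lowered rail. I'll press a bit more to confirm the stop, then lift.

```bash
python3 -m crank '[[0,0,0.3,0,0,0],[0,0,0.4,0,0,0],[0,0,0.4,0,0,0]]'; python3 -m crank '[[0,0,-3,0,0,0],[0,0,-7,0,0,0],[0,0,-10,0,0,0],[0,0,-10,0,0,0]]' 0.5 ;python3 - <<'E'
from h import *
th=np.arctan2(.983,.18)
d=-np.array([np.cos(th),np.sin(th),0])
P=np.array([.5512,.262,.10]); print(th,d,rel(P,down(th)))
E
```

```text
time: 4.2
eef_pos: [0.5888, -0.032, 0.0696]
tcp_rot: [0.996, 0.088, -0.002, -0.0]
contact_force: [-12.2, 1.7, 23.3]
opening: -0.003
finger_force: 11.3
time: 4.6
eef_pos: [0.5925, -0.0329, 0.1713]
tcp_rot: [0.996, 0.088, 0.006, 0.002]
contact_force: [-0.2, -0.2, -0.3]
opening: 0.501
finger_force: 0.0
1.3896898069833494 [-0.18011811 -0.98364499 -0.        ] [ 1.0110e+00 -2.9796e+01  6.9990e+00  1.1000e-02 -7.0000e-03 -1.2140e+00]
```

```bash
python3 -m crank '[[1,-29.8,3,0.01,0,-1.214],[1,-29.8,3,0.01,0,-1.214],[1,-29.8,3,0.01,0,-1.214],[1,-29.8,3,0.01,0,-1.214],[1,-29.8,3,0.01,0,-1.214],[1,-29.8,3,0.01,0,-1.214],[1,-29.8,7,0.01,0,-1.214],[1,-29.8,7,0.01,0,-1.214],[1,-29.8,7,0.01,0,-1.214],[1,-29.8,7,0.01,0,-1.214]]';python3 - <<'E'
from h import *
th=np.arctan2(.983,.18)
for n in("top","scene"):
    p,D=ctrl.read_camera(n); C=cloud(n,D); cv2.imwrite(f"pics/{n}2.png",p)
    m=(abs(C[...,0]-.553)<.025)&(C[...,1]>.225)&(C[...,1]<.279)&(C[...,2]>.0155)&(C[...,2]<.028)
    q=C[m]; print("pin",len(q),cv2.minAreaRect((q[:,:2]*1000).astype(np.float32)) if len(q) else '')
for z in(.05,.011): print(rel([.5512,.262,z],down(th)))
E
```

```text
time: 5.6
eef_pos: [0.5469, 0.263, 0.0947]
tcp_rot: [0.769, 0.639, -0.0, -0.005]
contact_force: [-0.5, -0.0, -0.1]
opening: 0.501
finger_force: 0.0
pin 64 ((551.8385009765625, 262.40234375), (33.926719665527344, 10.033529281616211), 79.6605453491211)
pin 34 ((549.3494873046875, 261.19219970703125), (34.59102249145508, 11.095394134521484), 80.19998931884766)
[-4.600e-02  4.050e-01  4.573e+00 -6.000e-03 -6.000e-03 -3.000e-03]
[-7.000e-02  4.280e-01  8.473e+00 -6.000e-03 -6.000e-03 -3.000e-03]
```

```bash
python3 -m crank '[[-0.05,0.4,3,-0.006,-0.006,0],[-0.05,0.4,6,-0.006,-0.006,0],[-0.05,0.4,7.5,-0.006,-0.006,0],[-0.05,0.4,8.1,-0.006,-0.006,0],[-0.05,0.4,8.1,-0.006,-0.006,0]]';python3 - <<'E'
from h import *
th=np.arctan2(.983,.18)
print(rel([.5508,.262,.0105],down(th)))
E
```

```text
time: 6.2
eef_pos: [0.55, 0.2622, 0.0137]
tcp_rot: [0.768, 0.64, -0.001, -0.001]
contact_force: [-0.5, -0.5, 1.1]
opening: 0.5
finger_force: 0.0
[-0.006  0.081  0.322 -0.002  0.001 -0.001]
```

```bash
python3 -m crank '[[0,0.08,0.3,0,0,0],[0,0.08,0.3,0,0,0],[0,0.08,0.3,0,0,0],[0,0.08,0.3,0,0,0],[0,0.08,0.3,0,0,0],[0,0.08,0.3,0,0,0],[0,0.08,0.3,0,0,0],[0,0.08,0.3,0,0,0]]' 0 40
```

```text
time: 7.0
eef_pos: [0.5518, 0.2625, 0.0121]
tcp_rot: [0.768, 0.64, 0.0, 0.0]
contact_force: [0.2, -0.2, 6.2]
opening: 0.118
finger_force: 40.3
```

```bash
python3 -m crank '[[0,0,-0.15,0,0,0],[0,0,-0.3,0,0,0],[-0.8,0,-0.3,0,0,0],[-2,0,-0.3,0,0,0],[-3.3,0,-0.3,0,0,0],[-4.6,0,-0.3,0,0,0],[-6,0,-0.3,0,0,0],[-7.3,0,-0.3,0,0,0],[-8.3,0,-0.3,0,0,0],[-8.3,0,-0.3,0,0,0]]';python3 - <<'E'
from h import *
for n in("scene","top"):
    p,D=ctrl.read_camera(n); cv2.imwrite(f"pics/{n}3.png",p)
s=cv2.imread("pics/scene3.png"); cv2.imwrite("pics/c3.png",cv2.resize(s[120:240,280:420],(700,600)))
E
```

```text
time: 8.0
eef_pos: [0.5355, 0.1792, 0.0138]
tcp_rot: [0.769, 0.64, -0.001, -0.001]
contact_force: [-0.2, -0.3, -0.8]
opening: 0.117
finger_force: 39.6
```

View pics/c3.png

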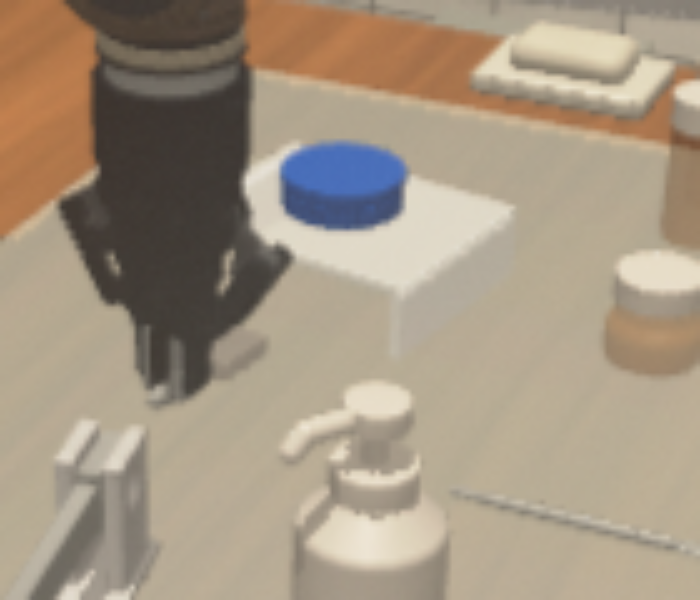

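The pin is fully clear of the riser: paddle at (240,350) in the crop, tip just past the fingers at (160,395). I'll put it down, release, rise and measure.

```bash
python3 -m crank '[[0,0,0.15,0,0,0],[0,0,0.25,0,0,0],[0,0,0.25,0,0,0]]'; python3 -m crank '[[0,0,0,0,0,0],[0,0,0,0,0,0],[0,0,0,0,0,0],[0,0,0,0,0,0],[0,0,-2,0,0,0],[0,0,-6,0,0,0],[0,0,-9,0,0,0],[0,0,-9,0,0,0]]' 0.5;python3 - <<'E'
from h import *
for n in("scene","top"):
    p,D=ctrl.read_camera(n); cv2.imwrite(f"pics/{n}4.png",p); np.save(n+"4.npy",D); C=cloud(n,D)
    m=(abs(C[...,0]-.54)<.05)&(C[...,1]>.13)&(C[...,1]<.265)&(C[...,2]>.0145)&(C[...,2]<.03)
    q=C[m]; print(n,"pin",len(q),q.min(0),q.max(0),cv2.fitLine((q[:,:2]*1000).astype(np.float32),cv2.DIST_HUBER,0,.01,.01).ravel(),cv2.minAreaRect((q[:,:2]*1000).astype(np.float32)),np.median(q[:,2]))
    w=q[q[:,1]>.20]; print(n,"paddle",len(w),cv2.minAreaRect((w[:,:2]*1000).astype(np.float32)) if len(w)>3 else '')
E
```

```text
time: 8.4
eef_pos: [0.5362, 0.181, 0.0121]
tcp_rot: [0.768, 0.641, -0.001, -0.0]
contact_force: [-1.3, -0.8, 4.1]
opening: 0.114
finger_force: 40.2
time: 9.2
eef_pos: [0.5397, 0.1813, 0.1069]
tcp_rot: [0.768, 0.64, 0.004, 0.002]
contact_force: [1.2, 0.1, -0.1]
opening: 0.498
finger_force: 0.0
scene pin 146 [0.52785371 0.16244963 0.01450201] [0.55811729 0.24404886 0.02360634] [1.9026992e-01 9.8173183e-01 5.4115240e+02 2.0247937e+02] ((540.1383056640625, 203.18087768554688), (83.29716491699219, 27.656949996948242), 83.30924987792969) 0.01956911878448664
scene paddle 100 ((542.3980102539062, 222.44400024414062), (44.50675582885742, 27.656949996948242), 83.30924987792969)
top pin 11 [0.53260439 0.16403472 0.01526074] [0.5396272  0.17060387 0.02150862] [  0.5806161   -0.81417745 535.3338     167.23877   ] ((536.1099853515625, 167.31283569335938), (6.567702770233154, 7.019207954406738), 89.64876556396484) 0.018671767525186067
top paddle 0
```

```bash
python3 -c "
from h import *
th=1.384
for z in (.03,.0105): print(rel([.5452,.2275,z],down(th)))"
```

```text
[ 4.760e+00  2.600e-02  7.213e+00 -0.000e+00  0.000e+00  6.000e-03]
[ 4.760e+00  2.600e-02  9.163e+00 -0.000e+00  0.000e+00  6.000e-03]
```

```bash
python3 -m crank '[[3,0,0,0,0,0],[4.76,0.03,2,0,0,0],[4.76,0.03,6,0,0,0],[4.76,0.03,8,0,0,0],[4.76,0.03,9,0,0,0],[4.76,0.03,9,0,0,0]]'; python3 -c "
from h import *
print(rel([.5452,.2275,.0105],down(1.384)))"
```

```text
time: 9.9
eef_pos: [0.543, 0.227, 0.0089]
tcp_rot: [0.768, 0.64, -0.003, -0.002]
contact_force: [-0.4, -0.1, 0.5]
opening: 0.496
finger_force: 0.0
[ 0.091  0.207 -0.162 -0.006  0.002  0.006]
```

```bash
python3 -m crank '[[0.1,0.2,-0.05,0,0,0],[0.1,0.2,-0.05,0,0,0],[0.1,0.2,-0.05,0,0,0],[0.1,0.2,-0.05,0,0,0],[0.1,0.2,-0.05,0,0,0],[0.1,0.2,-0.05,0,0,0],[0.1,0.2,-0.05,0,0,0]]' 0 60; python3 -m crank '[[0,0,-1,0,0,0],[0,0,-4,0,0,0],[0,0,-7,0,0,0],[0,0,-7,0,0,0]]'
```

```text
time: 10.6
eef_pos: [0.547, 0.228, 0.0122]
tcp_rot: [0.768, 0.64, -0.001, -0.0]
contact_force: [0.1, -0.7, 1.3]
opening: 0.282
finger_force: 59.5
time: 11.0
eef_pos: [0.5506, 0.229, 0.0877]
tcp_rot: [0.768, 0.64, 0.004, 0.002]
contact_force: [0.8, -0.4, -0.4]
opening: 0.285
finger_force: 59.3
```

```bash
python3 -c "
from h import *
print(rel(B(-108,0,85),down(A+np.pi)))"
```

```text
[-2.2992e+01 -3.7140e+00 -6.3800e-01  9.0000e-03  5.0000e-03 -1.9280e+00]
```

```bash
python3 -m crank '[[-3,-1,-0.6,0,0,-0.15],[-6,-2,-0.6,0,0,-0.3],[-9,-3,-0.6,0,0,-0.45],[-12,-3.7,-0.6,0,0,-0.6],[-15,-3.7,-0.6,0,0,-0.75],[-18,-3.7,-0.6,0,0,-0.9],[-20,-3.7,-0.6,0,0,-1.05],[-23,-3.7,-0.6,0,0,-1.2],[-23,-3.7,-0.6,0,0,-1.35],[-23,-3.7,-0.6,0,0,-1.5]]';  python3 -m crank '[[0,0,0,0,0,-0.15],[0,0,0,0,0,-0.3],[0,0,0,0,0,-0.428],[0,0,0,0,0,-0.428]]'; python3 - <<'E'
from h import *
s=ctrl.get_state(); print(s['qpos'].round(2))
print(rel(B(-108,0,48.2),down(A+np.pi)))
for n in("scene","top"):
    p,D=ctrl.read_camera(n); cv2.imwrite(f"pics/{n}5.png",p); np.save(n+"5.npy",D); C=cloud(n,D); L=np.stack([(C-O)@bx,(C-O)@by,C[...,2]-.008],-1)*1000
    m=(L[...,0]>-100)&(L[...,0]<-25)&(abs(L[...,1])<18)&(L[...,2]>70)&(L[...,2]<105)
    q=L[m]; print(n,len(q)); 
    for a in range(-95,-25,7):
        w=q[(q[:,0]>a)&(q[:,0]<a+7)]; print(a,len(w),np.percentile(w,[5,50,95],axis=0)[:,1:].round(1).tolist() if len(w)>2 else '')
    m=(abs(L[...,0])<22)&(abs(L[...,1])<30)&(L[...,2]>40)&(L[...,2]<74)
    q=L[m]; print("fork pts",len(q),np.percentile(q,[2,98],axis=0).round(1))
s=cv2.imread("pics/scene5.png"); t=cv2.imread("pics/top5.png")
cv2.imwrite("pics/c5.png",np.hstack([cv2.resize(s[170:290,220:320],(400,480)),cv2.resize(t[180:280,270:370],(400,480))]))
E
```

```text
time: 12.0
eef_pos: [0.4685, 0.0076, 0.0877]
tcp_rot: [0.124, 0.992, -0.0, -0.001]
contact_force: [-0.5, 0.6, -0.5]
opening: 0.284
finger_force: 59.4
time: 12.4
eef_pos: [0.4686, 0.0085, 0.0877]
tcp_rot: [-0.088, 0.996, 0.0, -0.001]
contact_force: [1.1, -1.0, -1.0]
opening: 0.282
finger_force: 59.3
[-0.2   0.    2.18 -0.    0.96 -1.94]
[-4.210e-01  2.300e-02  3.149e+00  0.000e+00 -3.000e-03  0.000e+00]
scene 147
-95 28 [[-12.4, 79.3], [-5.7, 86.0], [5.5, 88.8]]
-88 18 [[-7.3, 78.2], [-5.1, 85.1], [1.3, 88.1]]
-81 14 [[-7.8, 79.0], [-5.0, 85.1], [-0.3, 87.9]]
-74 17 [[-8.0, 77.1], [-6.4, 84.9], [0.7, 88.0]]
-67 16 [[-7.8, 78.9], [-5.2, 85.3], [-0.3, 88.9]]
-60 17 [[-8.8, 77.8], [-5.7, 84.3], [-1.4, 88.1]]
-53 14 [[-7.5, 79.2], [-4.1, 83.3], [0.9, 86.1]]
-46 0 
-39 0 
-32 0 
fork pts 311 [[-16.6 -26.4  41.8]
 [ 13.7  18.5  71.8]]
top 44
-95 0 
-88 0 
-81 0 
-74 0 
-67 5 [[-6.4, 84.0], [-4.3, 87.3], [-2.3, 88.0]]
-60 19 [[-7.2, 81.3], [-2.2, 86.1], [3.4, 87.7]]
-53 17 [[-6.7, 80.3], [-1.8, 84.9], [2.8, 88.0]]
-46 3 [[-4.4, 83.2], [-2.5, 85.6], [-0.6, 86.1]]
-39 0 
-32 0 
fork pts 265 [[-13.3 -27.7  44.1]
 [ 16.1  17.3  72.5]]
```

View pics/c5.png

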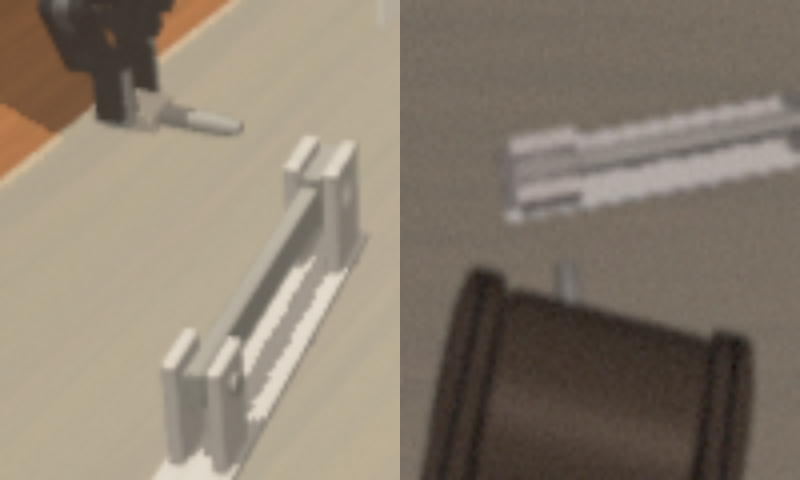

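The scene crop shows the pin level, pointing at the fork hole. The top crop puts its shank (565,285) about 2 mm to the −y side. I'll correct that, lower to hole height, then advance.

```bash
python3 -m crank '[[-0.4,0.22,1.5,0,-0.003,0],[-0.8,0.22,3.1,0,-0.003,0],[-1.5,0.22,3.15,0,-0.003,0],[-1.5,0.22,3.15,0,-0.003,0],[-1.5,0.22,3.15,0,-0.003,0]]'; python3 - <<'E'
from h import *
print(rel(B(-37,2,48.2),down(A+np.pi)))
for n in("scene","top"):
    p,D=ctrl.read_camera(n); cv2.imwrite(f"pics/{n}6.png",p);C=cloud(n,D); L=np.stack([(C-O)@bx,(C-O)@by,C[...,2]-.008],-1)*1000
    for a,b in((-80,-60),(-60,-45),(-45,-30)):
        m=(L[...,0]>a)&(L[...,0]<b)&(abs(L[...,1])<18)&(L[...,2]>40)&(L[...,2]<70); q=L[m]
        print(n,a,len(q),np.percentile(q,[5,50,95],axis=0)[:,1:].round(1).tolist() if len(q)>2 else '')
    m=(L[...,0]<5)&(L[...,0]>-35)&(abs(L[...,1])<24)&(L[...,2]>62)&(L[...,2]<74); print("fork",np.percentile(L[m],[2,98],axis=0).round(1))
E
```

```text
time: 13.0
eef_pos: [0.4842, 0.0132, 0.0573]
tcp_rot: [-0.088, 0.996, -0.0, 0.001]
contact_force: [-0.3, -0.4, -0.2]
opening: 0.283
finger_force: 59.3
[-5.899e+00  4.200e-02  1.250e-01 -0.000e+00  2.000e-03 -0.000e+00]
scene -80 57 [[-11.6, 49.0], [-3.5, 55.5], [8.0, 58.4]]
scene -60 35 [[-6.0, 48.5], [-3.7, 55.3], [1.9, 57.8]]
scene -45 33 [[-6.2, 49.0], [-3.4, 53.7], [2.3, 57.1]]
fork [[-16.6 -20.3  62.4]
 [  2.8  17.6  72. ]]
top -80 0 
top -60 0 
top -45 30 [[-5.7, 51.6], [-0.9, 54.5], [5.0, 57.6]]
fork [[-13.1 -17.5  62.7]
 [  4.3  16.9  72.1]]
```

```bash
python3 -m crank '[[-0.5,0,0.05,0,0,0],[-1,0,0.05,0,0,0],[-1.5,0,0.05,0,0,0],[-2,0,0.05,0,0,0],[-2.5,0,0.05,0,0,0],[-2.5,0,0.05,0,0,0]]'
```

```text
time: 13.7
eef_pos: [0.5089, 0.0177, 0.0562]
tcp_rot: [-0.088, 0.996, -0.0, 0.001]
contact_force: [-1.5, 0.8, -0.4]
opening: 0.284
finger_force: 59.3
```

Inside the hole with no contact force, so I'll continue.

```bash
python3 -m crank '[[-0.5,0,0,0,0,0],[-1,0,0,0,0,0],[-1.5,0,0,0,0,0],[-2,0,0,0,0,0],[-2.3,0,0,0,0,0],[-2.3,0,0,0,0,0]]';  python3 -c "
from h import *
s=ctrl.get_state(); d=s['eef_pos']-O; print(d@bx,d@by,d[2],s['contact_force']@bx)"
```

```text
time: 14.3
eef_pos: [0.5312, 0.0217, 0.0562]
tcp_rot: [-0.088, 0.996, 0.0, 0.001]
contact_force: [-0.1, 0.3, -1.2]
opening: 0.278
finger_force: 59.3
-0.04822021720050745 0.0017582356120826662 0.04818025947694445 -0.09577091039593019
```

```bash
python3 -m crank '[[-0.3,0,0,0,0,0],[-0.6,0,0,0,0,0],[-0.9,0,0,0,0,0],[-0.9,0,0,0,0,0]]';python3 -m crank '[[-0.1,0,0,0,0,0],[-0.2,0,0,0,0,0],[-0.3,0,0,0,0,0],[-0.3,0,0,0,0,0]]'
```

```text
time: 14.7
eef_pos: [0.5401, 0.0232, 0.0563]
tcp_rot: [-0.088, 0.996, -0.0, 0.001]
contact_force: [-0.1, -0.4, 0.6]
opening: 0.28
finger_force: 59.3
time: 15.1
eef_pos: [0.5424, 0.0238, 0.0561]
tcp_rot: [-0.088, 0.996, 0.0, 0.0]
contact_force: [-0.9, 0.0, -0.9]
opening: 0.277
finger_force: 59.4
```

```bash
python3 -m crank '[[-0.1,0,0,0,0,0],[-0.2,0,0,0,0,0],[-0.3,0,0,0,0,0],[-0.4,0,0,0,0,0],[-0.4,0,0,0,0,0]]'; python3 - <<'E'
from h import *
p,D=ctrl.read_camera("scene"); cv2.imwrite("pics/scene7.png",p); cv2.imwrite("pics/c7.png",cv2.resize(p[170:290,220:330],(550,600),interpolation=cv2.INTER_CUBIC))
E
```

```text
time: 15.6
eef_pos: [0.5425, 0.0241, 0.0546]
tcp_rot: [-0.089, 0.996, 0.0, -0.005]
contact_force: [-8.9, -3.0, 1.8]
opening: 0.285
finger_force: 59.6
```

View pics/c7.png

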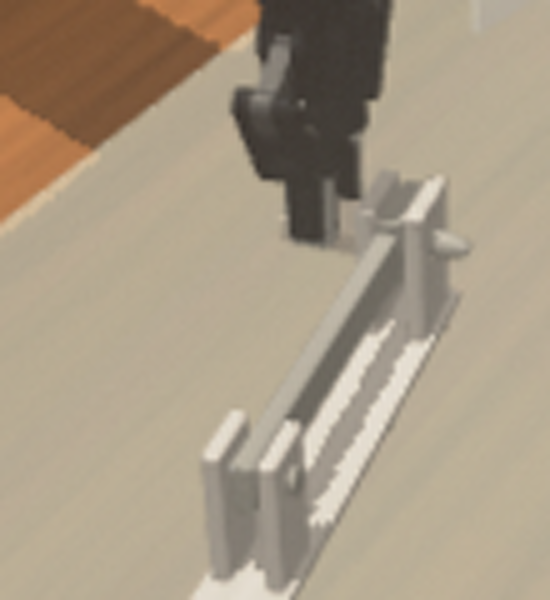

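The tip now sticks out of the back cheek at (455,242) and the shoulder is against the front face, with reaction starting at TCP −37 mm as expected. I'll press firmly, relax, release, and retreat upward and back.

```bash
python3 -m crank '[[-0.2,0,0,0,0,0],[-0.3,0,0,0,0,0],[-0.3,0,0,0,0,0]]'; python3 -m crank '[[0.3,0,0,0,0,0],[0.4,0,0,0,0,0],[0.4,0,0,0,0,0]]'; python3 -m crank '[[0,0,0,0,0,0],[0,0,0,0,0,0],[0,0,0,0,0,0],[0,0,0,0,0,0],[0,0,0,0,0,0],[0,0,-2,0,0,0],[0,0,-6,0,0,0],[0,0,-11,0,0,0]]' 0.6; python3 -m crank '[[4,0,-3,0,0,0],[4,0,-6,0,0,0],[4,0,-9,0,0,0],[4,0,-9,0,0,0]]'; python3 - <<'E'
from h import *
im=[]
for n in("scene","top"):
    p,D=ctrl.read_camera(n); cv2.imwrite(f"pics/{n}8.png",p); C=cloud(n,D); L=np.stack([(C-O)@bx,(C-O)@by,C[...,2]-.008],-1)*1000
    m=(abs(L[...,1])<15)&(L[...,0]<60)&(L[...,0]>-80)&(L[...,2]>38)&(L[...,2]<60); q=L[m]
    for a,b in((-80,-19),(19,60)):
        w=q[(q[:,0]>a)&(q[:,0]<b)]; print(n,a,len(w),np.percentile(w,[2,50,98],axis=0).round(1).tolist() if len(w)>3 else '')
s=cv2.imread("pics/scene8.png"); t=cv2.imread("pics/top8.png")
cv2.imwrite("pics/c8.png",np.hstack([cv2.resize(s[170:290,220:320],(400,480),interpolation=cv2.INTER_CUBIC),cv2.resize(t[150:250,270:370],(400,480),interpolation=cv2.INTER_CUBIC)]))
E
```

```text
time: 15.95
eef_pos: [0.5426, 0.0242, 0.054]
tcp_rot: [-0.089, 0.996, 0.0, -0.009]
contact_force: [-16.7, -5.6, 7.0]
opening: 0.281
finger_force: 60.1
time: 16.25
eef_pos: [0.5425, 0.0242, 0.0544]
tcp_rot: [-0.088, 0.996, 0.0, -0.003]
contact_force: [-5.3, -2.4, -1.7]
opening: 0.278
finger_force: 59.1
time: 17.05
eef_pos: [0.5437, 0.0245, 0.165]
tcp_rot: [-0.088, 0.996, 0.001, -0.002]
contact_force: [2.2, -0.3, -0.7]
opening: 0.601
finger_force: 0.0
time: 17.45
eef_pos: [0.5083, 0.0169, 0.2619]
tcp_rot: [-0.088, 0.996, -0.001, 0.006]
contact_force: [1.3, -0.1, -0.1]
opening: 0.605
finger_force: 0.0
scene -80 156 [[-53.3, -12.6, 41.2], [-38.1, -6.1, 52.4], [-21.2, 12.3, 56.7]]
scene 19 21 [[19.7, -5.2, 45.0], [23.0, -2.6, 49.8], [28.7, 1.5, 53.2]]
top -80 0 
top 19 16 [[23.1, -4.7, 48.1], [26.7, -0.5, 51.5], [30.7, 4.0, 53.5]]
```

View pics/c8.png

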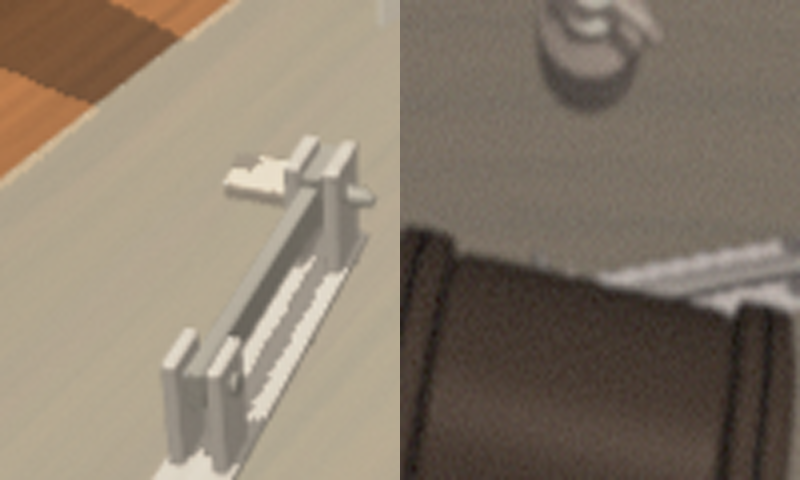

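The scene crop shows the paddle (265,178) flush on the fork's front face and the tip (360,196) out at the back. The measurements agree: tip at about +30 mm (31 mm expected) and paddle end at −53 mm (−53 mm expected). The rail is level and the robot is clear, so I'm handing in.

```bash
python3 -c "
from h import *
print(ctrl.sign_off())"
```

```text
the job is handed in; nothing more can be done
None
```

The rail is lowered in its fork, the pin is pushed fully home from the front and released, nothing else was touched that I could see, and I handed the job in at about 17.6 s; sign-off returned no verdict.

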